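# Shut the lid of the microscope-slide box

## Task

The drop-in lid of the slide box has been left askew, its near end propped on the sprung catch. Push it away from the catch so that its far edge goes in under the two hooks as far as it will go, then press it down until it sits level in the box and the catch has snapped shut over its near edge. Leave the jar and the beaker beside the box where they stand.

Things in the scene. Friction and masses are not known exactly. Their poses are not given: they have to be found in the camera images.
- slide_box: Dark grey open plastic box, 127 x 172 mm (x, y), fixed. Origin: centre of its underside; x points from the catch side (near the robot) to the hook side, z up. Pocket for the lid: inner walls at x = -57 and +57 mm, y = -80 and +80 mm; the lid rests on side ledges, top at z = 30 mm. Side walls 38 mm high, near wall 36 mm, far wall 44 mm.
- hooks (a point): Two steel hooks on the box's far wall, 30 mm wide, centred at box y = -45 and +45 mm, stick out over the pocket as far as x = 47 mm; underside z = 40.5 mm, top z = 44.5 mm. The point lies midway between their tips, level with the underside; axes as the box.
- catch (a joint): Sprung steel catch, 50 mm wide, mid near wall, rad: 0 = shut (spring holds it there), grows as the head moves out, away from the lid. Head: flat top at box z = 48 mm (x = -67 to -55 mm), then a slope down to the tooth; a lid pressed down on the slope drives it out about 0.1 rad (some 10 N on the lid), then it snaps over the lid's edge.
- catch_tooth (a point): Tip of the catch's tooth, underside: box x = -50 mm, z = 39 mm when shut. Moves with the catch.
- lid: Loose white plate, 110 x 150 x 6 mm (x, y, z), 120 g, with a thumb bar on top. Origin: centre of its underside; x to its far (hook) edge, z up through its top. Seated: origin at box x = 0 to 2 mm, z = 30 mm, top face at 36 mm. At the start it is 14 to 26 mm too near the robot, far edge down on the ledges, near end propped on the catch's flat top, tilted about 12 degrees.
- lid_bar (a point): Middle of the top of the lid's thumb bar: a straight rib along the lid's y, 100 mm long, 10 mm wide, standing 14 mm above the lid's top face, its centre line 30 mm from the near edge (lid x = -25 mm, z = 20 mm).
- lid_near (a point): Middle of the lid's near edge, at half thickness (lid x = -55 mm, z = 3 mm).
- lid_far (a point): Middle of the lid's far edge, at half thickness (lid x = +55 mm, z = 3 mm).
- jar: Bystander: specimen jar with yellow lid, 51 mm across, 59 mm high, standing to the left of the box. Origin: centre of its underside.
- beaker: Bystander: small glass beaker, 55 x 61 mm across, 68 mm high, standing to the right of the box. Origin: centre of its underside.
Not all that is in view belongs to the job. What is shaped like the lid but turquoise is not meant.

How it is judged (in metres and radians):
On the way:
1. the lid's far edge is in under the hooks while its near edge is still up on the catch (x of lid_far in the frame of hooks above 0.002 m and z of lid_far in the frame of hooks below 0 m and z of lid_near in the frame of slide_box above 0.0385 m), for 0.1 s.
At the end, for the whole second after the job is handed in: The lid lies at rest in the box, level within 2 degrees, its underside within 2.5 mm of the ledges, its far edge at least 2 mm in under the hooks, its near edge at least 1 mm in under the tooth of the catch, and the catch is back within 0.05 rad of shut (angle between lid's own z axis and vertical below 0.035 rad and z of lid in the frame of slide_box between 0.027 and 0.0325 m and x of lid_far in the frame of hooks above 0.002 m and z of lid_far in the frame of hooks below 0 m and z of lid_near in the frame of catch_tooth below 0 m and x of lid_near in the frame of catch_tooth below -0.001 m and value of joint catch below 0.05 rad and linear speed of lid below 0.02 m/s); the robot touches nothing.
It fails at once if the jar is shifted by more than 30 mm or tipped (distance of jar from where it was at the start of the episode above 0.03 m or angle between jar's own z axis and vertical above 0.4 rad).
It fails at once if the beaker is shifted by more than 30 mm or tipped (distance of beaker from where it was at the start of the episode above 0.03 m or angle between beaker's own z axis and vertical above 0.4 rad).
It also fails if it takes over 32 s, if anything falls off the work surface, if the arm or the gripper's body presses on something with over 40 N, if the wrist force passes 120 N, or if a joint passes its speed limit or range.

## Robot

A 6-joint arm with a two-finger parallel gripper is mounted at the origin on the work surface; the furniture and walls round the work are solid. World frame = base frame: x ahead of the robot, y to its left, z up, the work surface at z = 0. Lengths are in mm, angles in rad, forces in N, time in s.
With the tool pointing down it reaches from about 250 to 850 mm from the base axis. Payload 12.5 kg.
Tool frame: the origin (TCP) lies between the finger pads; the fingertips stand 25 mm ahead of it and the grasp point (between the pads) lies 6 mm ahead of it; z points along the fingers, y is the line along which they close (so a half turn about z gives the same grasp; the last joint's range is limited). The gripper opens to 93 mm and grips with 3 to 60 N. Pads are 15 mm wide; open, the fingers measure 128 mm over their backs; the gripper's body (75 mm by 188 mm) begins 65 mm behind the grasp point.
Start: joints at [-1.207, 0.351, 1.652, -0, 1.139, -0.085], TCP at [238.653, -495.509, 243.633] pointing down, gripper open.
Joint ranges: [-2.75, 2.75], [-0.79, 2.1], [0.01, 2.65], [-1.57, 4.71], [0.07, 3.14], [-2.87, 2.87]. Speed limits (rad/s): [2.22, 2.22, 2.79, 3.14, 3.14, 3.14].

## Interface

Orientations are given as a unit quaternion [x, y, z, w].
In Python, from cell import * gives the robot as it stands.
- The arm moves only by the shell command python3 -m creep 'ROWS' [FORCE]. ROWS is JSON, a list of rows, each an object of numbers: "fingers": the closure, from 0 (fully open) to 1 (shut); "x", "y", "z": the shift along the world's x, y, z as a fraction of full scale; "ax", "ay", "az": the turn, a rotation vector about the world's x, y, z as a fraction of full scale. In form: [{"fingers": .., "x": .., "y": .., "z": .., "ax": .., "ay": .., "az": ..}, ...]. A call has 1 to 20 rows; each row shifts and turns the commanded pose from where the row before left it; what a row does not reach is not made up. Full scale, the value 1, is 0.03 m for a shift and 0.1 rad for a turn. A row lasts 1/12 s, in which the tool goes at most 41.7 mm and 7.16 degrees, less where a joint would pass 70% of its speed; a pose out of reach is approached as far as the arm can. A call with a number of a shift or a turn outside -1 to 1 is refused whole. A call with a gripper value outside its range is refused whole. The fingers move at their own pace and stop on an object; FORCE is the grip in N (left out, the last holds). Time passes only in rows, so rows that do not move let the fingers close. It gives the time, the measured TCP pose, the force, the opening and the grip force at its end, in the units of the state.
- sense(): the state, without advancing time (a new reading comes with each control period).
- get_image(name): name is "scene" or "top"; returns a dict with "frame" (420x560x3 uint8, red, green, blue), "depth" (420x560 float32, mm along the optical axis (not along the pixel's ray), 0 where there is no reading), "intrinsics" (3x3 intrinsics, pixels), "xyz" and "attitude" of the camera in the world. Camera axes: x right, y up, looking along -z (the intrinsics and any distortion apply to the point x, -y, -z); pixel columns grow to the right and rows downward; lengths in mm; the calibration is good to about 2 mm. A picture is of the moment at which its call begins.
- close_job(): hands the job in; it is judged then, once.
The state is a dict: "clock": time; "joints": joint angles; "joint_vel": joint speeds; "joint_efforts": joint torques, N m; "tcp_pos": TCP position; "tcp_rot": TCP orientation; "contact_force": force on the tool from outside, world axes, zero at the start; "ft_torque": the same for the moment, N m; "grip_width": finger opening in mm; "grip_force": force on a finger pad.
Only numpy, scipy, OpenCV 4.12 (cv2) and the standard library are available. Lean on these libraries where they do the work, as an engineer would, in place of code of your own. Each camera call takes 0.05 s, during which the arm holds its last target. There are 200 camera calls.

## Working session

There is one attempt and no reset: what is moved stays moved. The work goes in short steps, Python scripts to look and compute and a shell command to move; the robot and the scene stay as the last step left them, time stands still between calls to the robot, and variables do not carry over. Pictures are saved under pics/ and viewed, at most 10 in all, crops included, and the job is handed in when it is done.

```bash
mkdir -p pics; cat > h.py <<'E'
from cell import *
import numpy as np, cv2
from scipy.spatial.transform import Rotation as R
def cap(n):
    d=get_image(n); K=np.array(d["intrinsics"]); Z=d["depth"].astype(float)
    v,u=np.mgrid[:420,:560]
    p=np.stack([(u-K[0,2])/K[0,0]*Z,-(v-K[1,2])/K[1,1]*Z,-Z],-1)
    a=np.array(d["attitude"],float)
    Rm=R.from_quat(a).as_matrix() if a.size==4 else a.reshape(3,3)
    W=p@Rm.T+np.array(d["xyz"]); W[Z==0]=np.nan
    return d,W
E
python3 - <<'E'
from h import *
ims=[]
for n in("top","scene"):
    d,W=cap(n); cv2.imwrite(f"pics/{n}0.png",d["frame"][:,:,::-1]); np.save(n+"0.npy",W); print(n,d["xyz"],d["attitude"],[k for k in d])
print(sense())
E
```

```text
top [428.78952836  16.06195773 903.43216682] [ 0.04193174 -0.06130346 -0.70429482  0.70601163] ['frame', 'depth', 'intrinsics', 'xyz', 'attitude']
scene [-56.75820381 654.27449386 665.87254832] [-0.16923922  0.42751938  0.83285862 -0.30811001] ['frame', 'depth', 'intrinsics', 'xyz', 'attitude']
{'clock': 0.1, 'joints': array([-1.20661424e+00,  3.51185154e-01,  1.65230434e+00, -1.52672619e-05,
        1.13910783e+00, -8.45647567e-02]), 'joint_vel': array([-0.00034019, -0.00026178, -0.00144686, -0.00094858,  0.00066135,
       -0.00017424]), 'joint_efforts': array([ 1.32384564e-03, -4.98022342e+01, -2.85701787e+01,  7.00475159e-02,
        2.38992943e-02, -5.55702309e-05]), 'tcp_pos': array([ 238.55414957, -495.28223259,  243.17491164]), 'tcp_rot': array([ 9.74932875e-01,  2.22498624e-01, -7.68660151e-05, -4.96465560e-04]), 'contact_force': array([-0.30069253,  0.37085096, -0.90957301]), 'ft_torque': array([-0.03702308,  0.02454644,  0.02092505]), 'grip_force': 0.0, 'grip_width': 92.63624993376416}
```

View pics/top0.png

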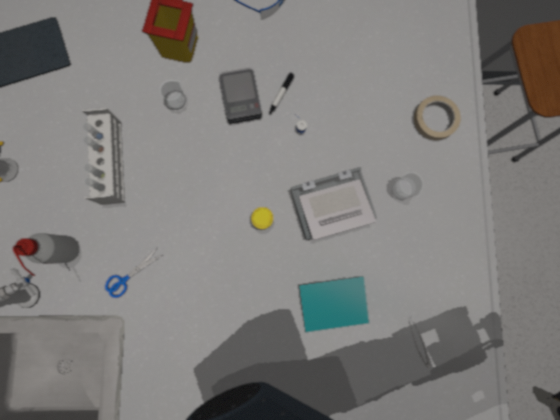

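View pics/scene0.png

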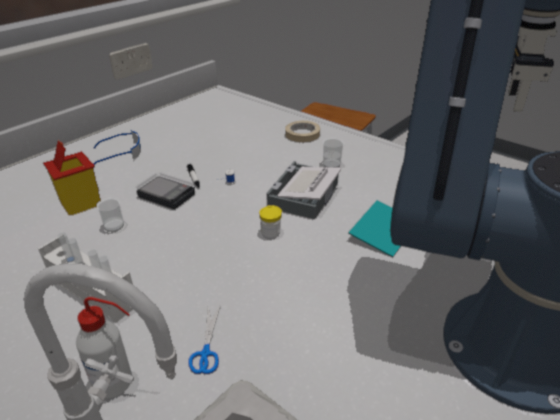

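The top view shows the box at about (333,205), with its hooks at (308,185) and (346,175). The lid's near edge runs from (315,240) to (376,217) and its bar is near (341,219). The jar is at (262,218) and the beaker at (405,187).

```bash
python3 - <<'E'
from h import *
W=np.load("top0.npy"); im=cv2.imread("pics/top0.png")
c=im[160:255,280:400]; cv2.imwrite("pics/crop.png",cv2.resize(c,None,fx=6,fy=6,interpolation=cv2.INTER_CUBIC))
print("table",W[260,330],"jar",W[218,262],"beaker",W[187,405])
sub=W[165:250,285:385].reshape(-1,3); g=im[165:250,285:385].reshape(-1,3).mean(1)
m=(sub[:,2]>12)&(sub[:,2]<75)
# box footprint rectangle
r=cv2.minAreaRect(sub[m][:,:2].astype(np.float32)); print("all raised",r)
lm=m&(g>125)&(sub[:,2]>25); P=sub[lm]
# robust plane
keep=np.ones(len(P),bool)
for _ in range(15):
    A=np.c_[P[keep][:,:2],np.ones(keep.sum())]; k=np.linalg.lstsq(A,P[keep][:,2],rcond=None)[0]
    res=P[:,2]-np.c_[P[:,:2],np.ones(len(P))]@k; keep=abs(res)<3
print("plane",k,"tilt",np.degrees(np.arctan(np.hypot(*k[:2]))),"dir up",np.degrees(np.arctan2(k[1],k[0])),keep.sum())
r=cv2.minAreaRect(P[keep][:,:2].astype(np.float32)); print("lid",r,cv2.boxPoints(r))
b=P[(res>8)&(res<20)]; print("bar",len(b),b.mean(0))
for u,v in [(308,185),(346,175),(341,219),(345,229),(299,195),(315,240),(376,217)]: print(u,v,W[v,u].round(1))
E
```

```text
table [ 445.91350593 -127.11575183    2.1086256 ] jar [538.52753884  33.47448216  56.73950578] beaker [ 617.64077724 -304.88355036   29.76405648]
all raised ((574.8875732421875, -133.92056274414062), (135.6729736328125, 172.697509765625), 16.75123405456543)
plane [-1.88264267e-01 -5.49423916e-02  1.44459600e+02] tilt 11.095882379125161 dir up -163.730825961935 2606
lid ((568.1229858398438, -141.88320922851562), (117.06012725830078, 159.71920776367188), 16.68447494506836) [[ 489.1292    -82.189705]
 [ 534.9848   -235.18478 ]
 [ 647.11676  -201.57672 ]
 [ 601.26117   -48.581635]]
bar 220 [ 601.14999357 -128.47903103   50.71031199]
308 185 [618.1 -72.5  43.1]
346 175 [ 642.2 -161.6   44.6]
341 219 [ 536.2 -144.    62.7]
345 229 [ 514.2 -153.6   57.1]
299 195 [597.6 -52.7  26. ]
315 240 [493.3 -92.3   0.6]
376 217 [ 544.4 -230.6   37.4]
```

View pics/crop.png

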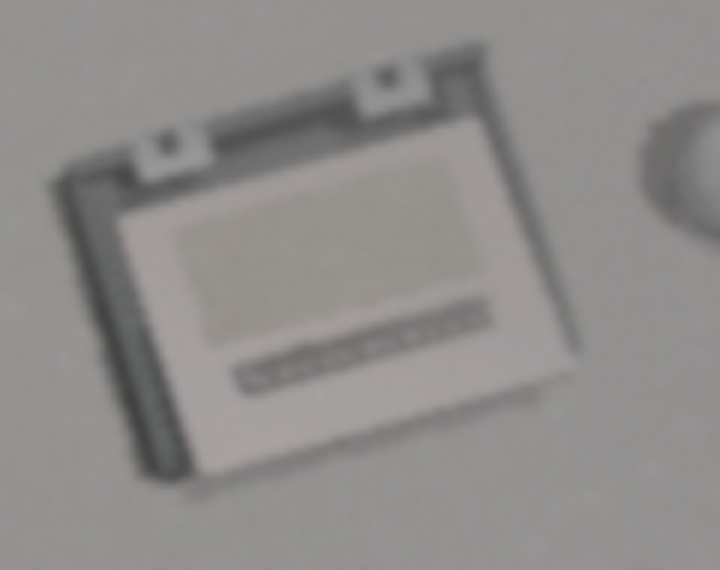

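The crop shows the lid tilted up at its near end. Its corners in crop pixels are (120,215), (478,120), (577,368) and (198,475). The hooks are at (175,155) and (393,88), and the bar runs from (240,380) to (490,312).

```bash
cat >> h.py <<'E'
def ray(d,u,v):
    K=np.array(d["intrinsics"]); Rm=R.from_quat(d["attitude"]).as_matrix()
    return np.array(d["xyz"]),Rm@np.array([(u-K[0,2])/K[0,0],-(v-K[1,2])/K[1,1],-1])
def onz(d,u,v,z):
    o,r=ray(d,u,v); return o+r*(z-o[2])/r[2]
E
python3 - <<'E'
from h import *
d,W=cap("top"); k=np.array([-.18826,-.05494,144.46]); px=lambda c:(280+c[0]/6-.4,160+c[1]/6-.4)
def onp(c,h=0):
    o,r=ray(d,*px(c)); t=(k[0]*o[0]+k[1]*o[1]+k[2]+h-o[2])/(r[2]-k[0]*r[0]-k[1]*r[1]); return o+r*t
L=np.array([onp(c) for c in [(120,215),(478,120),(577,368),(198,475)]])
B=np.array([onp(c,14) for c in [(240,380),(490,312)]])
H=np.array([onz(d,*px(c),44.5) for c in [(177,180),(396,110)]])  # hook tip edges
O=np.array([onz(d,*px(c),z) for c,z in [((68,178),44),((485,48),44)]])
print("lid FL FR NR NL\n",L.round(1));print("bar\n",B.round(1));print("hooktips\n",H.round(1));print("far outer corners\n",O.round(1))
for nm,a in(("hooks",H[1]-H[0]),("far",O[1]-O[0]),("lidF",L[1]-L[0]),("lidN",L[2]-L[3]),("bar",B[1]-B[0])): print(nm,np.linalg.norm(a),np.degrees(np.arctan2(a[0],-a[1])))
yaw=np.radians(16); ex=np.array([np.cos(yaw),np.sin(yaw)]); ey=np.array([-ex[1],ex[0]])
c=H[:,:2].mean(0)-47*ex; print("box origin",c)
for n,P in(("lid",L),("bar",B),("far",O)): print(n,[((p[:2]-c)@ex,(p[:2]-c)@ey,p[2]) for p in P])
E
```

```text
lid FL FR NR NL
 [[ 594.8  -53.4   35.4]
 [ 633.4 -194.6   35.9]
 [ 532.9 -224.4   56.5]
 [ 492.1  -80.2   56.2]]
bar
 [[ 526.9  -95.4   64.5]
 [ 552.9 -189.9   64.8]]
hooktips
 [[ 606.9  -74.8   44.5]
 [ 635.2 -160.5   44.5]]
far outer corners
 [[ 607.5  -32.7   44. ]
 [ 660.4 -196.2   44. ]]
hooks 90.25232761191928 18.26310903865795
far 171.87557394388915 17.91268083049353
lidF 146.40178293904944 15.323176575403304
lidN 149.78310668427858 15.80371915605241
bar 97.97049058107639 15.381382417068236
box origin [ 575.85397803 -130.62174108]
lid [(np.float64(39.45549788040298), np.float64(69.02984851058334), np.float64(35.42492221644386)), (np.float64(37.72613258629962), np.float64(-77.36095311341128), np.float64(35.898782213020354)), (np.float64(-67.14126457207534), np.float64(-78.25587286286786), np.float64(56.46521845215955)), (np.float64(-66.62814719979156), np.float64(71.52616509444611), np.float64(56.2267569039152))]
bar [(np.float64(-37.337702466702666), np.float64(47.33567110988556), np.float64(64.50484974085407)), (np.float64(-38.395455961029775), np.float64(-50.62865721740735), np.float64(64.80243607181012))]
far [(np.float64(57.43379976186257), np.float64(85.39581989030476), np.float64(44.0)), (np.float64(63.17038391071435), np.float64(-86.38399417655367), np.float64(44.0))]
```

```bash
python3 -m creep '[{"fingers":1,"x":0.675,"y":0.826,"az":-0.4},{"fingers":1,"x":0.675,"y":0.826,"az":-0.4},{"fingers":1,"x":0.675,"y":0.826,"az":-0.4},{"fingers":1,"x":0.675,"y":0.826,"az":-0.4},{"fingers":1,"x":0.675,"y":0.826},{"fingers":1,"x":0.675,"y":0.826},{"fingers":1,"x":0.675,"y":0.826},{"fingers":1,"x":0.675,"y":0.826},{"fingers":1,"x":0.675,"y":0.826},{"fingers":1,"x":0.675,"y":0.826},{"fingers":1,"x":0.675,"y":0.826},{"fingers":1,"x":0.675,"y":0.826},{"fingers":1,"x":0.675,"y":0.826},{"fingers":1,"x":0.675,"y":0.826},{"fingers":1,"z":-0.9},{"fingers":1,"z":-0.9},{"fingers":1,"z":-0.9},{"fingers":1,"z":-0.9},{"fingers":1,"z":-0.9},{"fingers":1}]' 20
```

```text
validation failed for argument at $[0]...
```

```bash
python3 -m creep '[{"fingers":1,"x":0.675,"y":0.826,"z":0,"ax":0,"ay":0,"az":-0.4},{"fingers":1,"x":0.675,"y":0.826,"z":0,"ax":0,"ay":0,"az":-0.4},{"fingers":1,"x":0.675,"y":0.826,"z":0,"ax":0,"ay":0,"az":-0.4},{"fingers":1,"x":0.675,"y":0.826,"z":0,"ax":0,"ay":0,"az":-0.4},{"fingers":1,"x":0.675,"y":0.826,"z":0,"ax":0,"ay":0,"az":0},{"fingers":1,"x":0.675,"y":0.826,"z":0,"ax":0,"ay":0,"az":0},{"fingers":1,"x":0.675,"y":0.826,"z":0,"ax":0,"ay":0,"az":0},{"fingers":1,"x":0.675,"y":0.826,"z":0,"ax":0,"ay":0,"az":0},{"fingers":1,"x":0.675,"y":0.826,"z":0,"ax":0,"ay":0,"az":0},{"fingers":1,"x":0.675,"y":0.826,"z":0,"ax":0,"ay":0,"az":0},{"fingers":1,"x":0.675,"y":0.826,"z":0,"ax":0,"ay":0,"az":0},{"fingers":1,"x":0.675,"y":0.826,"z":0,"ax":0,"ay":0,"az":0},{"fingers":1,"x":0.675,"y":0.826,"z":0,"ax":0,"ay":0,"az":0},{"fingers":1,"x":0.675,"y":0.826,"z":0,"ax":0,"ay":0,"az":0},{"fingers":1,"x":0,"y":0,"z":-0.9,"ax":0,"ay":0,"az":0},{"fingers":1,"x":0,"y":0,"z":-0.9,"ax":0,"ay":0,"az":0},{"fingers":1,"x":0,"y":0,"z":-0.9,"ax":0,"ay":0,"az":0},{"fingers":1,"x":0,"y":0,"z":-0.9,"ax":0,"ay":0,"az":0},{"fingers":1,"x":0,"y":0,"z":-0.9,"ax":0,"ay":0,"az":0},{"fingers":1,"x":0,"y":0,"z":0,"ax":0,"ay":0,"az":0}]' 20
```

```text
clock: 1.82
tcp_pos: [519.7, -147.6, 104.2]
tcp_rot: [0.99, 0.144, -0.003, -0.002]
contact_force: [0.3, 0.7, -0.4]
grip_width: 0.0
grip_force: 0.0
```

```bash
python3 - <<'E'
from h import *
a=[]
for n,(u,v) in(("top",(270,140)),("scene",(230,120))):
    d,W=cap(n); a.append(cv2.resize(d["frame"][v:v+120,u:u+130,::-1],(390*1,360)))
    np.save(n+"1.npy",W)
cv2.imwrite("pics/b.png",np.hstack(a)); s=sense(); print(s["tcp_pos"],s["contact_force"])
E
```

```text
[ 521.97797431 -148.52633349  108.67737304] [ 1.370148   -0.56766774  0.96078196]
```

View pics/b.png

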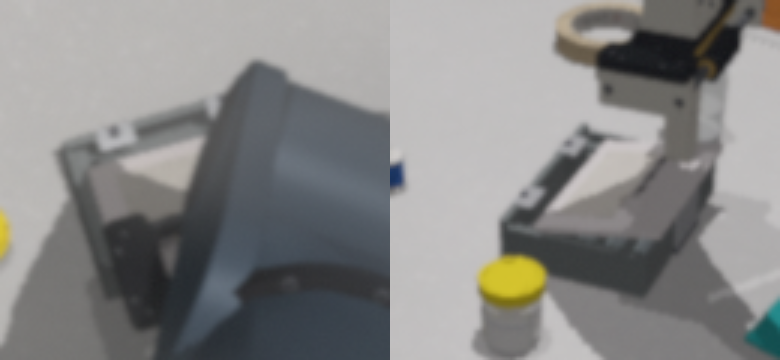

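The arm hides most of the top view. In the scene view the fingertips are at about (680,155), above and behind the bar. Next I lower them.

```bash
python3 -m creep '[{"fingers":1,"x":0,"y":0,"z":-0.27,"ax":0,"ay":0,"az":0},{"fingers":1,"x":0,"y":0,"z":-0.27,"ax":0,"ay":0,"az":0},{"fingers":1,"x":0,"y":0,"z":-0.27,"ax":0,"ay":0,"az":0},{"fingers":1,"x":0,"y":0,"z":0,"ax":0,"ay":0,"az":0},{"fingers":1,"x":0,"y":0,"z":0,"ax":0,"ay":0,"az":0}]'
python3 - <<'E'
from h import *
d,W=cap("scene"); cv2.imwrite("pics/c.png",cv2.resize(d["frame"][140:220,250:370,::-1],(720,480),interpolation=cv2.INTER_CUBIC))
s=sense(); print(s["tcp_pos"],s["contact_force"])
E
```

```text
clock: 2.33
tcp_pos: [522.0, -148.6, 84.1]
tcp_rot: [0.99, 0.144, -0.0, -0.0]
contact_force: [0.3, 0.1, 0.2]
grip_width: 0.7
grip_force: 0.0
[ 522.23758365 -148.62993174   84.4627756 ] [ 0.70985778  0.5081863  -0.083209  ]
```

View pics/c.png

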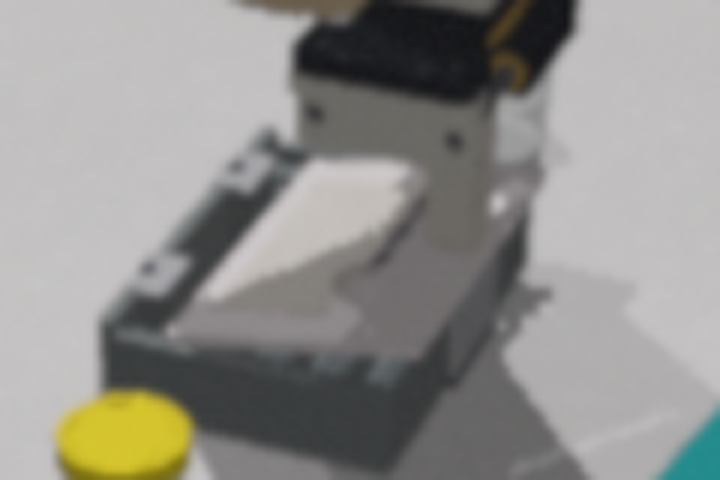

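The fingertips, at about (455,250), are just behind the bar and clear of the lid's surface. I'll lower 2 mm and push along box x.

```bash
python3 -m creep '[{"fingers":1,"x":0,"y":0,"z":-0.06,"ax":0,"ay":0,"az":0},{"fingers":1,"x":0.064,"y":0.02,"z":0,"ax":0,"ay":0,"az":0},{"fingers":1,"x":0.064,"y":0.02,"z":0,"ax":0,"ay":0,"az":0},{"fingers":1,"x":0.064,"y":0.02,"z":0,"ax":0,"ay":0,"az":0},{"fingers":1,"x":0.064,"y":0.02,"z":-0.01,"ax":0,"ay":0,"az":0},{"fingers":1,"x":0.064,"y":0.02,"z":-0.01,"ax":0,"ay":0,"az":0},{"fingers":1,"x":0.064,"y":0.02,"z":-0.01,"ax":0,"ay":0,"az":0},{"fingers":1,"x":0.064,"y":0.02,"z":-0.01,"ax":0,"ay":0,"az":0},{"fingers":1,"x":0.064,"y":0.02,"z":-0.01,"ax":0,"ay":0,"az":0},{"fingers":1,"x":0,"y":0,"z":0,"ax":0,"ay":0,"az":0}]'
python3 - <<'E'
from h import *
d,W=cap("scene"); cv2.imwrite("pics/d.png",cv2.resize(d["frame"][140:220,250:370,::-1],(720,480),interpolation=cv2.INTER_CUBIC))
s=sense(); print(s["tcp_pos"],s["contact_force"])
E
```

```text
clock: 3.22
tcp_pos: [537.9, -143.7, 81.0]
tcp_rot: [0.99, 0.144, 0.0, 0.0]
contact_force: [0.1, -0.1, -0.6]
grip_width: 0.6
grip_force: 0.0
[ 537.70943739 -143.72463101   80.99924205] [-0.36461867  0.15884902 -0.1241884 ]
```

View pics/d.png

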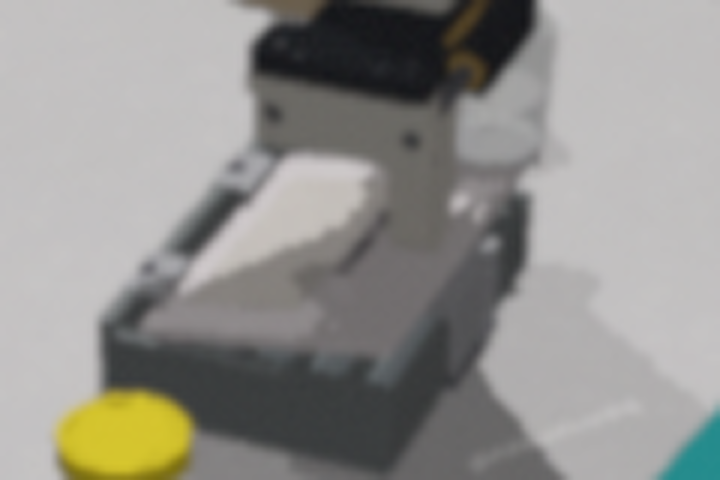

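The lid slid along; its far edge, from (150,330) to (290,155), is now at the hook tips. I'll keep pushing in smaller steps.

```bash
python3 -m creep '[{"fingers":1,"x":0.048,"y":0.015,"z":-0.012,"ax":0,"ay":0,"az":0},{"fingers":1,"x":0.048,"y":0.015,"z":-0.012,"ax":0,"ay":0,"az":0},{"fingers":1,"x":0.048,"y":0.015,"z":-0.012,"ax":0,"ay":0,"az":0},{"fingers":1,"x":0,"y":0,"z":0,"ax":0,"ay":0,"az":0}]'; python3 -m creep '[{"fingers":1,"x":0.032,"y":0.01,"z":-0.01,"ax":0,"ay":0,"az":0},{"fingers":1,"x":0,"y":0,"z":0,"ax":0,"ay":0,"az":0}]';
python3 - <<'E'
from h import *
d,W=cap("scene"); cv2.imwrite("pics/e.png",cv2.resize(d["frame"][140:220,250:370,::-1],(720,480),interpolation=cv2.INTER_CUBIC))
s=sense(); print(s["tcp_pos"],s["contact_force"])
E
```

```text
clock: 3.6
tcp_pos: [542.1, -142.4, 79.9]
tcp_rot: [0.99, 0.144, 0.0, 0.0]
contact_force: [0.1, -1.2, 0.2]
grip_width: 0.5
grip_force: 0.0
clock: 3.77
tcp_pos: [542.9, -142.1, 79.6]
tcp_rot: [0.99, 0.144, 0.0, 0.0]
contact_force: [0.8, -0.1, 0.2]
grip_width: 0.1
grip_force: 0.0
[ 542.86909575 -142.11273295   79.62793848] [-1.59928374 -0.56185022 -0.13544615]
```

View pics/e.png

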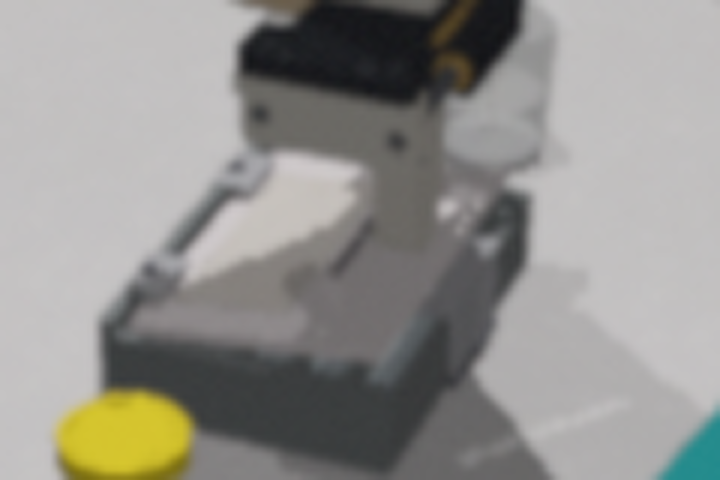

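The far edge is now going under the hooks at (165,270) and (245,170). I'll push on until it stops.

```bash
for i in 1 2; do python3 -m creep '[{"fingers":1,"x":0.024,"y":0.008,"z":-0.005,"ax":0,"ay":0,"az":0},{"fingers":1,"x":0.024,"y":0.008,"z":-0.005,"ax":0,"ay":0,"az":0},{"fingers":1,"x":0,"y":0,"z":0,"ax":0,"ay":0,"az":0}]'|grep -E "pos|force: \[" ; done
```

```text
tcp_pos: [544.0, -141.7, 79.3]
contact_force: [-2.0, -1.2, 1.1]
tcp_pos: [544.3, -141.6, 78.9]
contact_force: [-8.9, -4.0, 5.8]
```

It has stopped against the far wall with about 10 N of push. I'll ease back slightly and press down.

```bash
python3 -m creep '[{"fingers":1,"x":-0.035,"y":-0.01,"z":-0.03,"ax":0,"ay":0,"az":0},{"fingers":1,"x":-0.015,"y":-0.005,"z":-0.05,"ax":0,"ay":0,"az":0},{"fingers":1,"x":-0.015,"y":-0.005,"z":-0.05,"ax":0,"ay":0,"az":0},{"fingers":1,"x":0,"y":0,"z":0,"ax":0,"ay":0,"az":0}]'|grep -E "pos|force: \["; python3 -m creep '[{"fingers":1,"x":-0.01,"y":-0.003,"z":-0.05,"ax":0,"ay":0,"az":0},{"fingers":1,"x":-0.01,"y":-0.003,"z":-0.05,"ax":0,"ay":0,"az":0},{"fingers":1,"x":0,"y":0,"z":0,"ax":0,"ay":0,"az":0}]'|grep -E "pos|force: \["
```

```text
tcp_pos: [543.5, -141.8, 74.9]
contact_force: [-3.0, -2.4, 2.2]
tcp_pos: [543.2, -142.0, 72.0]
contact_force: [-4.0, -0.3, 3.0]
```

```bash
for i in 1 2 3; do python3 -m creep '[{"fingers":1,"x":-0.01,"y":-0.003,"z":-0.05,"ax":0,"ay":0,"az":0},{"fingers":1,"x":-0.01,"y":-0.003,"z":-0.05,"ax":0,"ay":0,"az":0},{"fingers":1,"x":0,"y":0,"z":0,"ax":0,"ay":0,"az":0}]'|grep -E "pos|force: \["; done
```

```text
tcp_pos: [542.6, -142.1, 68.9]
contact_force: [-1.0, -1.2, 0.0]
tcp_pos: [542.2, -142.2, 65.9]
contact_force: [-0.3, -0.2, -0.9]
tcp_pos: [541.1, -142.4, 62.7]
contact_force: [-0.0, -0.4, -0.2]
```

```bash
for i in 1 2; do python3 -m creep '[{"fingers":1,"x":0,"y":0,"z":-0.04,"ax":0,"ay":0,"az":0},{"fingers":1,"x":0,"y":0,"z":-0.03,"ax":0,"ay":0,"az":0},{"fingers":1,"x":0,"y":0,"z":0,"ax":0,"ay":0,"az":0}]'|grep -E "pos|force: \["; done
python3 - <<'E'
from h import *
d,W=cap("scene"); cv2.imwrite("pics/f.png",cv2.resize(d["frame"][140:220,250:370,::-1],(720,480),interpolation=cv2.INTER_CUBIC))
s=sense(); print(s["tcp_pos"],s["contact_force"])
E
```

```text
tcp_pos: [541.3, -142.5, 61.3]
contact_force: [-1.5, 1.2, 5.4]
tcp_pos: [541.4, -142.5, 61.1]
contact_force: [-11.9, 4.1, 31.0]
[ 541.39697818 -142.50998575   61.15161696] [-10.9794557    3.6454435   29.43714385]
```

View pics/f.png

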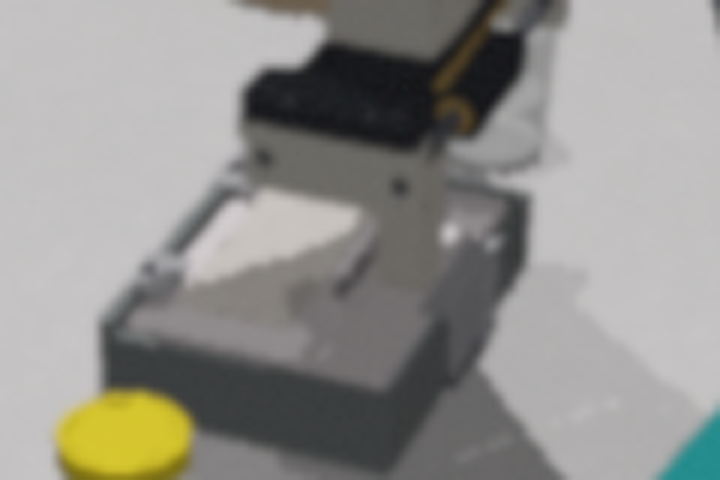

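The lid looks flat in the box, with firm contact at tip height 36 mm and 30 N. I'll retreat and check.

```bash
python3 -m creep '[{"fingers":1,"x":0,"y":0,"z":0.1,"ax":0,"ay":0,"az":0},{"fingers":1,"x":-0.03,"y":-0.01,"z":0.3,"ax":0,"ay":0,"az":0},{"fingers":1,"x":0,"y":0,"z":0.9,"ax":0,"ay":0,"az":0},{"fingers":1,"x":0,"y":0,"z":0.9,"ax":0,"ay":0,"az":0},{"fingers":1,"x":0,"y":0,"z":0.9,"ax":0,"ay":0,"az":0},{"fingers":1,"x":0,"y":0,"z":0.9,"ax":0,"ay":0,"az":0},{"fingers":1,"x":-0.6,"y":-0.9,"z":0,"ax":0,"ay":0,"az":0},{"fingers":1,"x":-0.6,"y":-0.9,"z":0,"ax":0,"ay":0,"az":0},{"fingers":1,"x":-0.6,"y":-0.9,"z":0,"ax":0,"ay":0,"az":0},{"fingers":1,"x":-0.6,"y":-0.9,"z":0,"ax":0,"ay":0,"az":0},{"fingers":1,"x":-0.6,"y":-0.9,"z":0,"ax":0,"ay":0,"az":0},{"fingers":1,"x":-0.6,"y":-0.9,"z":0,"ax":0,"ay":0,"az":0},{"fingers":1,"x":-0.6,"y":-0.9,"z":0,"ax":0,"ay":0,"az":0},{"fingers":1,"x":-0.6,"y":-0.9,"z":0,"ax":0,"ay":0,"az":0},{"fingers":1,"x":-0.6,"y":-0.9,"z":0,"ax":0,"ay":0,"az":0},{"fingers":1,"x":-0.6,"y":-0.9,"z":0,"ax":0,"ay":0,"az":0},{"fingers":1,"x":0,"y":0,"z":0,"ax":0,"ay":0,"az":0},{"fingers":1,"x":0,"y":0,"z":0,"ax":0,"ay":0,"az":0}]'|head -2
python3 - <<'E'
from h import *
d,W=cap("top"); im=d["frame"][:,:,::-1]
a=cv2.resize(im[165:250,285:385],(400,340),interpolation=cv2.INTER_CUBIC)
d2,W2=cap("scene"); b=cv2.resize(d2["frame"][150:220,260:345,::-1],(400,340),interpolation=cv2.INTER_CUBIC)
cv2.imwrite("pics/g.png",np.hstack([a,b]))
c=np.array([576.2,-131.8]); y=np.radians(17.5); ex=np.array([np.cos(y),np.sin(y)]); ey=np.array([-ex[1],ex[0]])
X=(W[...,:2]-c)@ex; Y=(W[...,:2]-c)@ey
for x0 in range(-72,60,8):
    print(x0,[round(float(np.nanmedian(W[...,2][(abs(X-x0)<4)&(abs(Y-y0)<12)])),1) for y0 in(-60,-45,0,45,60)])
E
```

```text
clock: 7.7
tcp_pos: [359.5, -413.7, 179.1]
-72 [-0.6, -0.7, -0.1, -1.0, -0.4]
-64 [0.6, 0.6, 46.7, 0.0, -0.6]
-56 [33.6, 35.0, 47.9, 34.3, 34.1]
-48 [35.8, 35.7, 36.1, 34.8, 34.9]
-40 [35.7, 35.8, 35.4, 36.1, 35.6]
-32 [35.4, 35.3, 35.9, 35.8, 35.0]
-24 [36.3, 48.7, 48.7, 37.6, 35.5]
-16 [35.4, 35.9, 37.4, 36.0, 35.4]
-8 [35.4, 35.2, 35.3, 35.4, 35.1]
0 [35.2, 35.4, 35.6, 35.1, 35.4]
8 [36.1, 36.0, 36.1, 35.6, 34.7]
16 [35.9, 35.8, 35.7, 35.8, 35.2]
24 [35.9, 35.9, 35.8, 35.8, 35.5]
32 [36.0, 36.1, 35.4, 36.2, 35.3]
40 [35.8, 35.7, 36.4, 36.0, 35.6]
48 [37.0, 41.2, 36.1, 38.1, 36.4]
56 [42.8, 44.1, 36.9, 44.0, 39.3]
```

View pics/g.png

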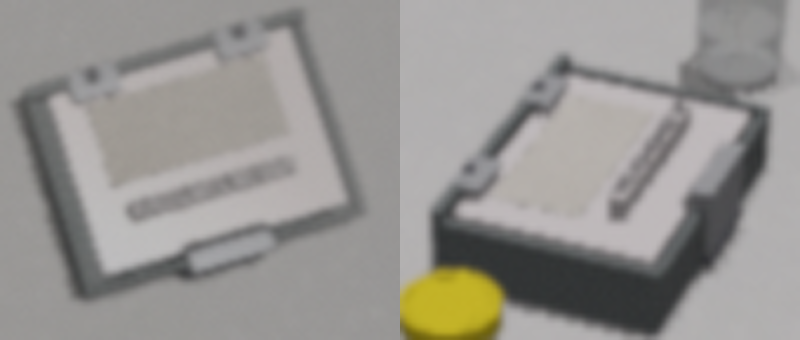

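The lid is level, with its top at about 36 mm. The hooks at (95,80) and (240,38) cover its far edge, and the catch at (232,250) is shut over its near edge.

```bash
python3 -c "from cell import *; print(close_job())"
```

```text
the job is handed in; nothing more can be done
None
```

I pushed the lid under both hooks until it stopped, then pressed it down; in the last pictures it sits level with the catch shut over its near edge, the jar and beaker were not touched, and I handed the job in at about 8 s (no verdict was returned).

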